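# Take up the slack in a bench perch's cam clamp

## Task

The wooden perch rattles in its clamp stand. Flip the cam lever with the round black knob right over to the other side to release the clamp, turn the wing nut clockwise (seen from above, less than half a turn) until its wings first lie in line with the steel strap under it, then flip the lever all the way back down to where it was, so that the strap holds the perch firmly. Leave the perch in its supports and the things around it alone.

Things in the scene. Friction and masses are not known exactly. Their poses are not given: they have to be found in the camera images.
- perch_stand: grey clamp stand, fixed to the bench; base 174 mm (x) by 112 mm (y), 12 mm thick. Origin on the table under the wing nut's upright stud (12 mm thick, its end 138 mm up); x points away from the robot. A dark steel strap 154 x 36 x 14 mm lies along x over the stud, its top 90 mm up; its front end (x = -60) carries the lever and its cam, which stands on an anvil, its rear end (x = +60) carries the pad over the perch
- cam_axis (a point): point on the lever's hinge axis in the plane in which the knob swings: stand x = -104 mm, y = 0, 55 mm above the table with the lever closed. The axis runs along the strap. The cam stands under the strap's front end, so opening rocks the strap about a point 83 mm up the stud, by 0.033 rad for each radian of lever: this point sinks 9 mm in all, and the upright lever leans 3 mm to the front
- lever_knob (a point): centre of the black knob at the end of the cam lever (a 12 mm rod): a short round drum, 30 mm across and 28 mm long, its flat ends facing along the hinge axis (stand x). It swings upright, on a circle of 95 mm radius about cam_axis. Closed: knob on the stand's +y side, arm 15 degrees above level (knob centre 80 mm up); fully open: on the -y side, as high. Free air all round it
- cam_lever (a joint): angle of the cam lever, rad: 0 fully closed (stop), 2.62 fully open (stop). The arm stands 0.26 + value above level, counted from the stand's +y over the top. It takes 0.12 N m (1 to 2 N at the knob) and stays where it is left. Starts closed
- nut_grip (a point): centre of the wing nut's wings, 113 mm above the table on the stud's axis (up to 3 mm higher when loose). Its x axis runs along the wings: together 62 mm long, 14 mm thick in the middle, 11 mm outside, from 100 to 127 mm above the table; grip them across their thickness. The stud's end sticks out 11 mm above them
- wing_nut (a joint): angle of the wing nut, rad: 0 when the wings lie in line with the strap (stand's x); grows when turned clockwise seen from above. A right-hand thread: clockwise lowers the strap, 12 mm a turn, and takes 0.12 N m while the lever is open. Starts between -1.6 and -0.8
- perch_rod: the perch: a plain round wooden rod, 26 mm thick, 200 mm long (its y), loose in two V-shaped supports along the stand's y at stand x = +60 mm; origin at its middle, 52 mm above the table; its longer end sticks out on the stand's -y side
- nose_pad: sprung rubber pad, 24 mm across, under the strap's rear end, over the perch; origin 19 mm above its underside. Nut in line and lever closed, it presses on the perch with about 11 N; with the nut loose it does not press on it
- feed_brush: thin feeding brush, 176 mm, lying left of the stand; a bystander, to be left where it is
- syringe: feeding syringe, 118 mm, lying left of the stand; a bystander, to be left where it is
- steel_bowl: round pet bowl, 129 mm across; a bystander, to be left where it is
- food_cup: small clear cup, 42 mm; a bystander, to be left where it is
- glass_jar: open glass jar, 62 mm; a bystander, to be left where it is
- woven_nest: brown knitted nest, 145 mm; a bystander, to be left where it is

How it is judged:
By the outcome, as a careful person would: the job done as asked, in the order asked, and still so for the second after the job is handed in, with the robot touching nothing.
It also fails if it takes over 72 s, if anything falls off the work surface, if the arm or the gripper's body presses on something with over 40 N, if the wrist force passes 120 N, or if a joint passes its speed limit or range.

## Robot

A 6-joint arm with a two-finger parallel gripper is mounted at the origin on a cart in front of the work surface, level with it; the furniture and walls round the work are solid. World frame = base frame: x ahead of the robot, y to its left, z up, the work surface at z = 0. Lengths are in mm, angles in degrees, forces in N, time in s.
With the tool pointing down it reaches from about 325 to 925 mm from the base axis. Payload 3.1 kg.
Tool frame: the origin (TCP) lies at the very end of the fingers, on their centre line; the grasp point (between the pads) lies grasp_offset behind it (grasp_offset is the distance from the TCP to the grasp point, in mm); z points along the fingers, x is the direction in which the jaws open and shut, and the axes are right-handed (so a half turn about z gives the same grasp; the last joint's range is limited). The gripper opens to 85 mm and grips with 20 to 120 N. Pads are 22 mm wide; open, the fingers measure 114 mm over their backs; the gripper's body (76 mm by 85 mm) begins 54 mm behind the grasp point. The pads swing forward as they close: fully open they stand 13 mm farther back than shut.
Start: joints at [-76.96, 12.427, 92.441, -0, 75.132, -6.429], TCP at [208.333, -589.268, 231.3] pointing down, gripper open.
Joint ranges: [-157.48, 157.48], [-44.54, 120.13], [17.64, 146.25], [-64.5, 244.5], [7.68, 150.69], [-147.95, 147.95]. Speed limits (degrees/s): [159.86, 159.86, 180, 180, 180, 180].

## Interface

Orientations are given as [roll, pitch, yaw] about the fixed x, y, z axes, in that order (R = Rz(yaw) Ry(pitch) Rx(roll)).
In Python, from station import * gives the robot as it stands. Calls block until the motion is done:
- goto(position, orientation): joint-space move of the TCP to a pose.
- move_l(position, attitude=None, speed=150): straight line of the TCP; attitude=None keeps the orientation; speed is the mean speed in mm/s.
- move_j(angles): joint-space move.
- grip(opening, squeeze=None): finger opening in mm; squeeze is the grip in N (None keeps the last); returns when the fingers have stopped.
- wait(seconds).
- solve_ik(position, orientation): joint angles nearest the present ones, or None.
- get_obs(): the state.
- get_image(name): name is "scene" or "top"; returns the picture (400x640x3 uint8, red, green, blue); there is no depth.
- get_calibration(name): a dict with "fx", "fy", "cx", "cy" (pixels), "R" (3x3) and "t" (3): a world point X has camera coordinates R X + t. Camera axes: x right, y down, z forward; pixel columns grow to the right and rows downward; lengths in mm; the calibration is good to about 2 mm. A picture is of the moment at which its call begins. get_calibration takes no time and is no camera call.
A pose or a line that the arm cannot do raises Unreachable and nothing moves.
- sign_off(): hands the job in, once; it reports no verdict.
Trained networks look in the newest picture that a camera, given by its name, has taken for a name from the list of things; names that differ only in an ending like _2 or _b are one class to them, and where a whole thing is asked for, a point or a joint stands for the part that bears it (a point fixed in the world has none). Each returns a list of dicts, best first, with "score" (0 to 1); they miss things now and then, are a little off and sometimes report something else, mostly with a low value. They report only what shows in the picture. A call takes as long as a camera call.
- spot_in(name, camera): "extent" ([centre column, centre row, width, height] in pixels, round what is visible of it).
- regions_of(name, camera): "region" (400x640 bool, what is visible of it) and "extent" ([centre column, centre row, width, height] in pixels, round what is visible of it).
The state is a dict: "t": time; "joint_pos": joint angles; "qvel": joint speeds; "effort": joint torques, N m; "tcp_pos": TCP position; "ee_rot": TCP orientation; "wrist_force": force on the tool from outside, world axes, zero at the start; "moment": the same for the moment, N m; "grip_width": finger opening in mm.
Only numpy, scipy, OpenCV 4.12 (cv2) and the standard library are available. Lean on these libraries where they do the work, as an engineer would, in place of code of your own. Each camera call takes 0.05 s, during which the arm holds its last target. There are 200 camera calls.

## Working session

There is one attempt and no reset: what is moved stays moved. The work goes in short steps, each a Python script; the robot and the scene stay as the last script left them, time stands still between calls to the robot, and variables do not carry over. Pictures are saved under pics/ and viewed, about 8 in all and at most 12, crops included, and the job is handed in when it is done.

```bash
mkdir -p pics; ls; python3 - <<'E'
from station import *
import cv2,numpy as np
for c in("scene","top"):
    im=get_image(c); cv2.imwrite(f"pics/{c}0.png",im[:,:,::-1])
    k=get_calibration(c); print(c,k["fx"],k["cx"],k["cy"],(-np.array(k["R"]).T@np.array(k["t"])).round(), np.array(k["R"]).round(3).tolist())
    for n in("perch_stand","lever_knob","nut_grip","perch_rod","cam_lever","nose_pad"):
        print(n,[(round(d["score"],2),np.round(d["extent"],1).tolist()) for d in spot_in(n,c)[:2]])
o=get_obs();print(o)
E
```

```text
pics
scene 436.2760072012532 326.43089433264606 193.34122467722023 [ 429. -740. 1032.] [[0.982, -0.187, 0.007], [-0.141, -0.762, -0.633], [0.123, 0.621, -0.774]]
perch_stand [(0.61, [340.4, 262.9, 92.4, 66.4])]
lever_knob [(0.68, [314.4, 254.4, 45.6, 42.5])]
nut_grip [(0.43, [351.0, 243.1, 10.2, 24.5]), (0.17, [375.9, 296.5, 16.0, 17.3])]
perch_rod []
cam_lever [(0.89, [316.5, 257.1, 44.8, 45.5])]
nose_pad []
top 465.49535584894755 315.5510466732035 193.8939136483754 [ 256.   -3. 1419.] [[-0.043, -0.999, 0.001], [-0.973, 0.041, -0.225], [0.225, -0.011, -0.974]]
perch_stand [(0.76, [364.6, 189.8, 50.9, 74.6])]
lever_knob []
nut_grip [(0.57, [367.5, 178.2, 24.0, 12.5])]
perch_rod [(0.63, [368.4, 176.9, 22.8, 12.8]), (0.56, [365.9, 158.9, 61.8, 24.0])]
cam_lever [(0.79, [360.6, 211.4, 34.1, 30.7])]
nose_pad []
{'t': 0.7, 'joint_pos': array([-7.69602861e+01,  1.24262733e+01,  9.24389012e+01,  1.93839624e-05,
        7.51320200e+01, -6.42966105e+00]), 'qvel': array([-0.0113312 ,  0.01261842,  0.01547308,  0.05197932,  0.13376275,
       -0.05976454]), 'effort': array([-5.80783762e-04, -3.96735191e+01, -3.04163682e+01, -2.18438631e-04,
        8.88081413e-04,  1.41347840e-05]), 'tcp_pos': array([ 208.33133508, -589.28919667,  231.33232492]), 'ee_rot': array([ 1.79999704e+02, -2.78994379e-03, -7.05306300e+01]), 'wrist_force': array([-0.25566427,  0.81775691, -0.09441504]), 'moment': array([-0.01291906, -0.01841804,  0.0654163 ]), 'grip_width': 85.46034258912167}
```

```bash
python3 - <<'E'
import cv2,numpy as np
a=cv2.imread("pics/scene0.png")[180:340,240:440];b=cv2.imread("pics/top0.png")[130:250,300:440]
cv2.imwrite("pics/s1.png",cv2.resize(a,None,fx=4,fy=3.75 and 4,interpolation=2)[:600])
cv2.imwrite("pics/t1.png",cv2.resize(b,None,fx=5,fy=5,interpolation=2))
E
```

```text
(no output)
```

View pics/s1.png

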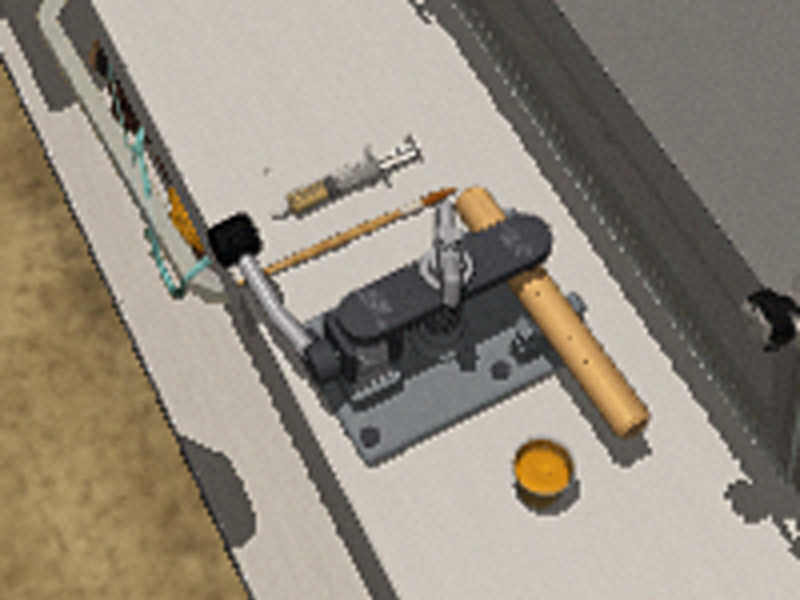

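View pics/t1.png

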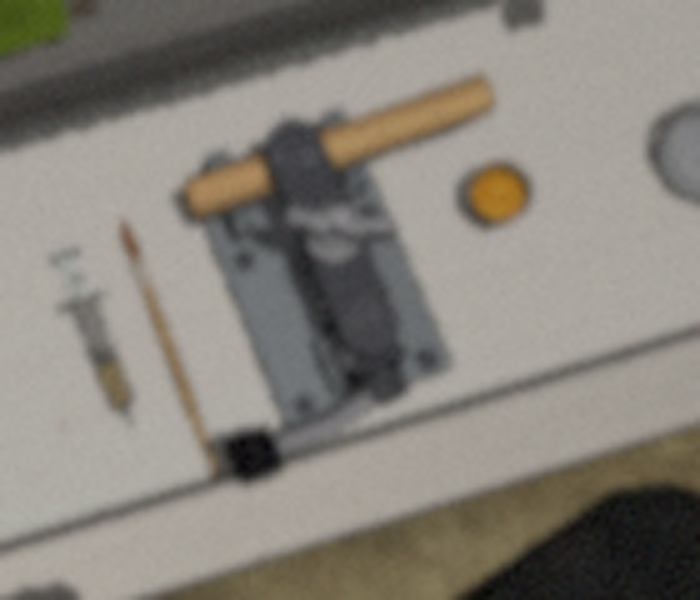

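View pics/scene0.png

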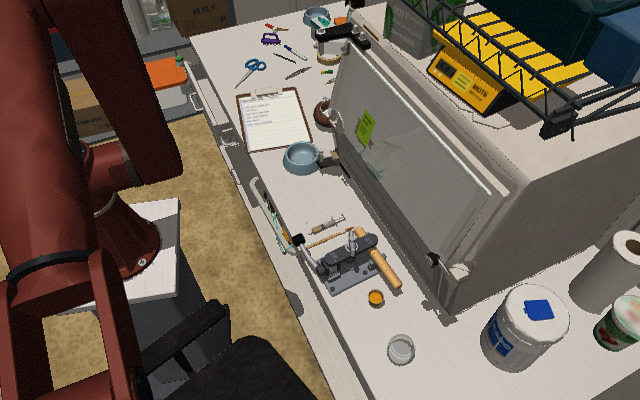

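The crops show the closed lever with its knob at scene (299,240) and top (350,221). The wings lie roughly across the strap, centred near scene (352,244) and top (368,175). A glass sash stands behind the perch. Next I fit the stand pose from these points.

```bash
cat > h.py <<'E'
from station import *
import cv2,numpy as np
from scipy.optimize import least_squares
def proj(c,X):
    k=get_calibration(c); p=np.array(k["R"])@np.asarray(X,float)+np.array(k["t"])
    return np.array([k["fx"]*p[0]/p[2]+k["cx"],k["fy"]*p[1]/p[2]+k["cy"]])
def ray(c,uv,z):
    k=get_calibration(c);R=np.array(k["R"]);o=-R.T@np.array(k["t"])
    d=R.T@np.array([(uv[0]-k["cx"])/k["fx"],(uv[1]-k["cy"])/k["fy"],1]); return o+d*(z-o[2])/d[2]
def w(P,s):
    c,n=np.cos(P[2]),np.sin(P[2]); return np.array([P[0]+c*s[0]-n*s[1],P[1]+n*s[0]+c*s[1],s[2]])
T=lambda u,v:(300+u/5,130+v/5)
S=lambda u,v:(240+u/4,180+v/4)
E
python3 - <<'E'
from h import *
obs=[("top",T(250,453),(-104,92,80)),("top",T(450,365),(-87,-56,12)),("top",T(295,122),(77,0,90)),("top",T(340,221),(0,0,113)),
("scene",S(236,240),(-104,92,80)),("scene",S(372,458),(-87,-56,12)),("scene",S(550,235),(77,0,90)),("scene",S(342,322),(-77,0,86)),("scene",S(449,253),(0,0,113))]
f=lambda P:np.concatenate([proj(c,w(P,s))-uv for c,uv,s in obs])
r=least_squares(f,[500,-100,.1],loss="soft_l1",x_scale=[100,100,.3]);P=r.x
print(P,np.degrees(P[2]));print(f(P).reshape(-1,2).round(1).tolist())
e=[ray("top",T(288,213),113),ray("top",T(392,230),113)];d=e[1]-e[0];print("top wing",e,np.hypot(*d[:2]),np.degrees(np.arctan2(d[1],d[0])))
e=[ray("scene",S(447,205),113),ray("scene",S(452,302),113)];d=e[1]-e[0];print("scene wing",e,np.hypot(*d[:2]),np.degrees(np.arctan2(d[1],d[0])))
for a in(-1.6,-1.2,-.8):
  for c in("top","scene"):
    print(a,c,[ ((proj(c,w(P,(s*31*np.cos(a),-s*31*np.sin(a),113)))-((300,130) if c=="top" else (240,180)))*(5 if c=="top" else 4)).round().tolist() for s in(1,-1)] if 0 else [((proj(c,w(P,(s*31*np.cos(a),-s*31*np.sin(a),113)))-np.array((300,130) if c=="top" else (240,180)))*(5 if c=="top" else 4)).round().tolist() for s in(1,-1)])
for n in ("perch_rod","steel_bowl"):print(n,[(round(d["score"],2),d["extent"]) for d in spot_in(n,"top")[:1]])
a=ray("top",T(190,195),52);b=ray("top",T(488,92),52);print("rod",a,b,np.degrees(np.arctan2(*(b-a)[:2])))
E
```

```text
[ 6.08968860e+02 -1.72586534e+02  2.96707097e-01] 17.0000644061895
[[0.1, -0.6], [1.5, -0.1], [-0.9, -1.4], [0.1, 0.2], [0.2, -0.7], [-1.5, 0.5], [0.2, -2.2], [-0.6, 0.9], [0.0, 0.1]]
top wing [array([ 615.70769797, -142.37656429,  113.        ]), array([ 602.92514374, -202.11499594,  113.        ])] 61.09070230645528 -102.07775634667367
scene wing [array([ 615.71948856, -136.91915562,  113.        ]), array([ 602.81273538, -207.05623892,  113.        ])] 71.31475815777655 -100.42701734272367
-1.6 top [[291.0, 241.0], [390.0, 204.0]]
-1.6 scene [[423.0, 217.0], [476.0, 291.0]]
-1.2 top [[287.0, 220.0], [394.0, 224.0]]
-1.2 scene [[442.0, 212.0], [457.0, 296.0]]
-0.8 top [[292.0, 201.0], [390.0, 244.0]]
-0.8 scene [[461.0, 214.0], [437.0, 294.0]]
perch_rod [(0.63, [368.4, 176.9, 22.8, 12.8])]
steel_bowl [(0.7, [233.7, 211.1, 36.5, 43.6])]
rod [646.41037355 -89.84001144  52.        ] [ 704.567847   -277.00762208   52.        ] 162.73872500411773
```

```bash
cat >> h.py <<'E'
P=np.array([609.0,-172.6,np.radians(17.1)])
YAW=np.degrees(P[2])
from scipy.spatial.transform import Rotation as Ro
def knob(v,dz=0):
    th=.2618+v; ph=.033*v; x,z=-104,95*np.sin(th)-28
    s=(x*np.cos(ph)-z*np.sin(ph),95*np.cos(th),83+dz+x*np.sin(ph)+z*np.cos(ph))
    R=Ro.from_euler("ZY",[P[2],-ph])*Ro.from_euler("x",np.pi)
    return w(P,s),R
def kpose(v,dz=0,up=0):
    p,R=knob(v,dz); p=p+R.as_matrix()[:,2]*(grasp_offset-up)
    return p,R.as_euler("xyz",degrees=True)
def st(tag=""):
    o=get_obs();print(tag,round(o["t"],1),o["tcp_pos"].round(1),o["ee_rot"].round(1),"F",o["wrist_force"].round(1),"M",o["moment"].round(2),round(o["grip_width"],1))
def shot(n,c0=(300,200),c1=(300,130)):
    a=get_image("scene")[:,:,::-1];b=get_image("top")[:,:,::-1]
    a=a[190:310,270:410];b=b[130:250,300:440]
    cv2.imwrite(f"pics/{n}.png",np.hstack([cv2.resize(i,(400,343),interpolation=2) for i in(a,b)]))
E
python3 - <<'E'
from h import *
print(grasp_offset)
p,r=kpose(0,up=120);print(p,r,knob(0)[0])
goto(p,r);grip(55,30)
p,r=kpose(0);move_l(p,r,speed=100);st();shot("k1")
E
```

```text
18.700000000000003
[ 482.6155222  -115.47381824  180.88786546] [180.    0.   17.1] [ 482.6155222  -115.47381824   79.58786546]
 4.5 [ 483.4 -115.8   61.7] [ 1.799e+02 -1.000e-01  1.710e+01] F [ 0.3 -0.   0.4] M [ 0.05 -0.    0.  ] 55.0
```

View pics/k1.png

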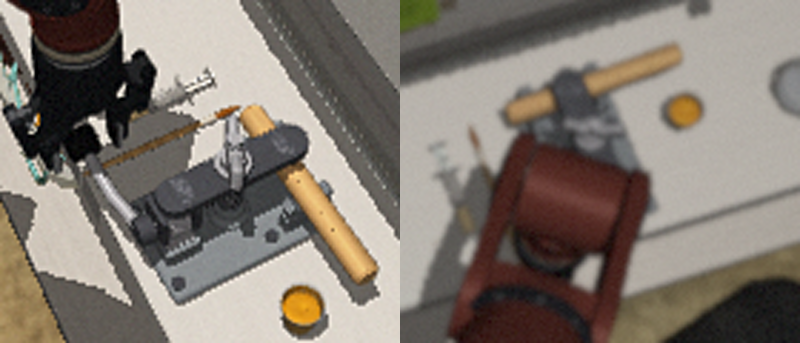

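In the crop (scene, left half), the knob at about (82,140) sits between the two open fingers. I grip it and swing the lever over.

```bash
cat >> h.py <<'E'
def arc(vs,dz=0,speed=80):
    for v in vs:
        move_l(*kpose(v,dz),speed=speed)
        o=get_obs();print(round(v,2),round(o["t"],1),"F",o["wrist_force"].round(1),round(o["grip_width"],1))
        if np.linalg.norm(o["wrist_force"])>45: print("STOP");return False
    return True
E
python3 - <<'E'
from h import *
grip(20,30);st("gripped")
arc(np.linspace(0,2.66,12)[1:])
st();shot("k2")
E
```

```text
gripped 5.0 [ 480.8 -115.6   60.7] [-180.     0.2   17.3] F [-5.2 -0.6  2.9] M [-0.27  0.43  0.39] 27.4
0.24 5.4 F [-5.7 -1.3 -0.4] 27.9
0.48 5.8 F [-7.5 -2.  -1. ] 27.5
0.73 6.3 F [-6.1 -0.9 -2.1] 27.9
0.97 6.7 F [-5.9 -1.6 -2.9] 27.5
1.21 7.1 F [-4.4 -0.9 -2.3] 28.0
1.45 7.6 F [-3.3  0.3 -2.1] 27.9
1.69 8.0 F [-1.3  0.9 -0.9] 27.5
1.93 8.5 F [2.  0.7 1.2] 27.5
2.18 8.9 F [ 4.4 -1.2  2.5] 27.7
2.42 9.3 F [ 5.3 -1.7  2. ] 27.7
2.66 9.8 F [ 5.5 -2.1  2.8] 27.6
 9.8 [ 541.6 -292.7   49.2] [179.7  -5.2  17.1] F [ 5.5 -2.1  2.8] M [-0.3  -0.66  0.3 ] 27.6
```

View pics/k2.png

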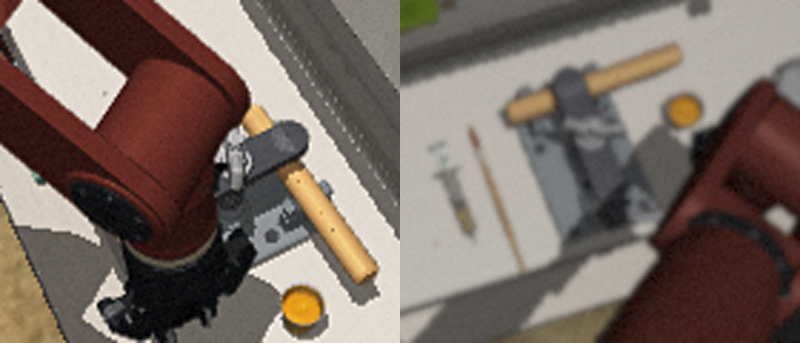

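```bash
python3 - <<'E'
from h import *
arc([2.72,2.78],speed=40);st()
grip(52);st("rel")
p,r=kpose(2.62,up=110);move_l(p,r,speed=150)
goto([P[0]-120,P[1]-60,280],[180,0,-11.5]);shot("n0")
E
```

```text
2.72 10.2 F [ 5.9 -2.9  3.1] 27.4
2.78 10.5 F [ 2.9 -1.2  9.9] 27.8
 10.5 [ 543.2 -294.2   39.2] [179.7  -5.4  17.2] F [ 2.9 -1.2  9.9] M [ 0.03 -0.18  0.41] 27.8
rel 10.8 [ 539.5 -291.4   34.9] [-179.8   -5.1   17.1] F [-0.5 -0.2 -0.3] M [-0.    0.07  0.02] 51.7
```

View pics/n0.png

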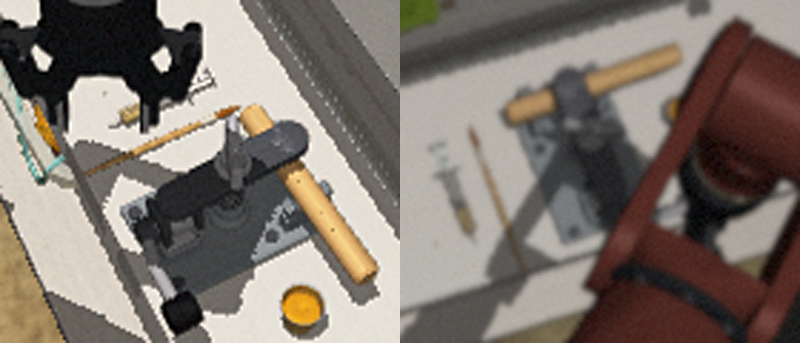

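The lever lies over on the −y side with its knob at about scene (334,299), and the stop was felt (≈10 N upward). Next I grip the wings.

```bash
python3 - <<'E'
from h import *
print(proj("scene",knob(2.62)[0]))
grip(46,40)
goto([P[0],P[1],185],[180,0,-11.5])
move_l([P[0],P[1],103],[180,0,-11.5],speed=100);st()
shot("n1")
E
```

```text
[333.06260126 299.13467459]
 14.5 [ 609.7 -172.9  103.9] [ 1.80e+02 -1.00e-01 -1.15e+01] F [ 1.1  0.2 -0.2] M [-0.02 -0.05  0.02] 46.5
```

View pics/n1.png

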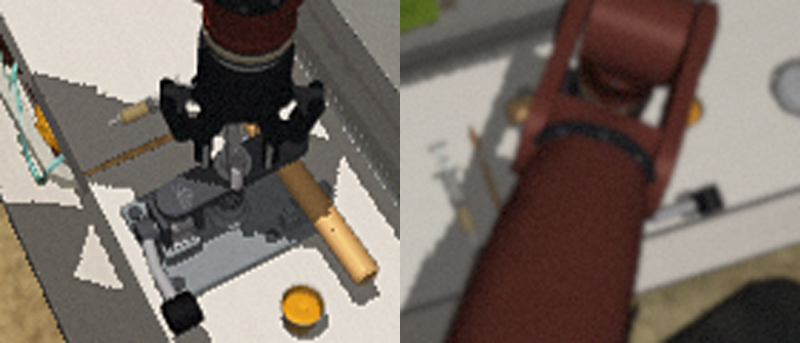

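Wings at crop (235,165) stand between the fingers. I grip and turn.

```bash
python3 - <<'E'
from h import *
grip(5);st("grip")
end=YAW-90
for f in np.linspace(0,1,7)[1:]:
    y=-11.5+(end+11.5)*f
    move_l([P[0],P[1],103-2*f],[180,0,y],speed=8);st(round(y,1))
    if np.linalg.norm(get_obs()["wrist_force"])>45: print("STOP");break
E
```

```text
grip 14.9 [ 607.9 -172.4  104.2] [180.    0.2 -11.5] F [-3.9  0.4  5.6] M [0.22 0.91 0.04] 21.0
-21.7 15.2 [ 607.6 -172.3  103.8] [180.    0.2 -21.7] F [-4.7  1.6  5. ] M [ 0.22  0.96 -0.07] 21.1
-32.0 15.6 [ 607.3 -172.2  103.5] [179.9   0.3 -32. ] F [-5.6  0.6  6.4] M [ 0.29  1.1  -0.11] 21.4
-42.2 15.9 [ 607.  -172.   103.1] [179.9   0.3 -42.2] F [-6.8  2.5  7.3] M [ 0.34  1.21 -0.08] 21.6
-52.4 16.2 [ 606.8 -171.7  102.7] [179.8   0.3 -52.5] F [-7.   2.   8.2] M [ 0.42  1.23 -0.21] 21.3
-62.7 16.6 [ 606.6 -171.4  102.4] [179.7   0.3 -62.7] F [-7.3  2.3  7.7] M [ 0.55  1.33 -0.14] 21.1
-72.9 16.9 [ 606.5 -171.1  102.1] [179.7   0.3 -72.9] F [-8.2  3.4  9.1] M [ 0.67  1.37 -0.07] 21.2
```

```bash
python3 - <<'E'
from h import *
grip(46);st()
o=get_obs()
move_l([P[0],P[1],190],speed=150)
goto([P[0]-130,P[1]+130,290],[180,0,-72.9])
a=get_image("scene")[:,:,::-1];b=get_image("top")[:,:,::-1]
cv2.imwrite("pics/n2.png",np.hstack([cv2.resize(a[215:275,315:385],(400,343),interpolation=2),cv2.resize(b[150:210,335:405],(400,343),interpolation=2)]))
E
```

```text
17.2 [ 609.3 -172.8  101.1] [-180.    -0.   -72.9] F [-0.3  0.   0.4] M [-0.02 -0.05  0.01] 46.0
```

View pics/n2.png

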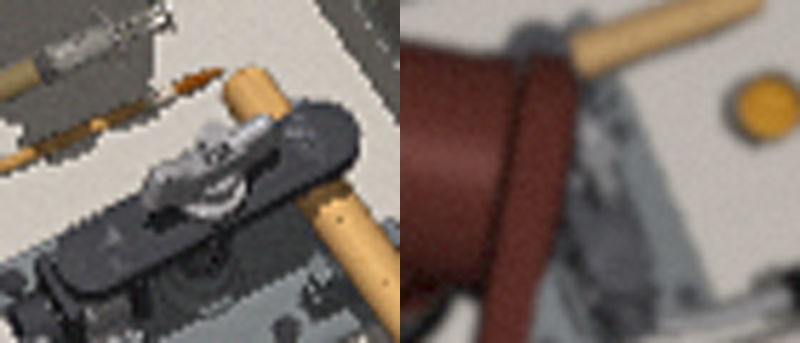

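```bash
python3 - <<'E'
from h import *
a=cv2.imread("pics/n2.png")[:, :400]
for z in (113,):
  for v in(-.4,-.2,0,.2):
    e=[(proj("scene",w(P,(s*31*np.cos(v),-s*31*np.sin(v),z)))-[315,215])*5.714 for s in(1,-1)]
    print(v,np.round(e).tolist(),"angle",np.degrees(np.arctan2(*(e[0]-e[1])[::-1])).round(1))
e=[(proj("scene",w(P,(s*77,0,90)))-[315,215])*5.714 for s in(1,-1)];print(np.round(e).tolist())
# bright wing pixels: principal axis
move_j  # keep
im=get_image("scene");h=[d for d in regions_of("nut_grip","scene")]
for d in h[:2]:
    m=d["region"];y,x=np.nonzero(m);c=np.cov(x,y);vv=np.linalg.eigh(c)[1][:,-1];print(d["score"],d["extent"],m.sum(),np.degrees(np.arctan2(vv[1],vv[0])))
E
```

```text
-0.4 [[256.0, 116.0], [170.0, 209.0]] angle -47.3
-0.2 [[266.0, 124.0], [159.0, 200.0]] angle -35.5
0 [[274.0, 134.0], [151.0, 190.0]] angle -24.4
0.2 [[280.0, 145.0], [145.0, 179.0]] angle -14.0
[[358.0, 123.0], [57.0, 261.0]]
0.6 [401.8, 349.0, 28.6, 33.7] 737 103.68645912669906
0.48 [349.4, 245.1, 20.7, 19.1] 258 150.97739441695725
```

```bash
python3 - <<'E'
from h import *
goto([P[0],P[1],190],[180,0,YAW-90])
move_l([P[0],P[1],109],[180,0,YAW-90],speed=100)
grip(5,30);st("grip109")
a=get_image("scene")[:,:,::-1]
cv2.imwrite("pics/n3.png",cv2.resize(a[200:270,310:390],(640,560),interpolation=2))
E
```

```text
grip109 21.2 [ 609.2 -170.3  110.2] [-179.9    0.2  -72.9] F [-1.8  5.9  4.4] M [ 1.02  0.29 -0.  ] 13.3
```

View pics/n3.png

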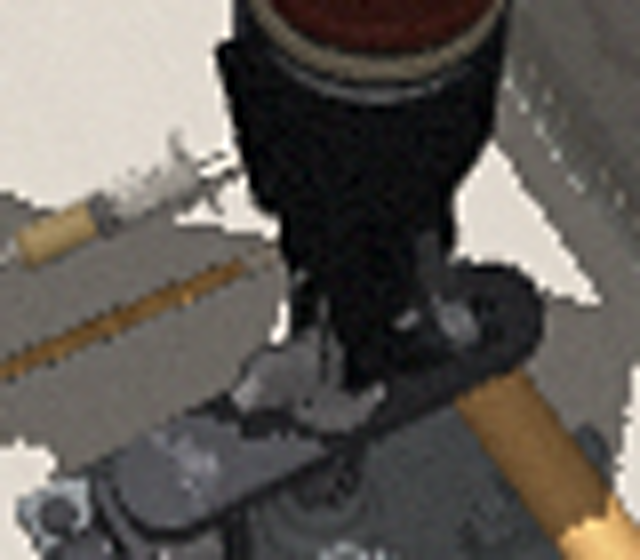

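Width is 13.3 mm, so the pads are flush on the wings with the tool held on the strap's line. The nut is therefore aligned. Now I release it and close the lever.

```bash
python3 - <<'E'
from h import *
grip(46);st("rel")
move_l([P[0],P[1],200],speed=150)
p,r=kpose(2.62,up=120);goto(p,r);grip(52)
move_l(*kpose(2.62),speed=120);st()
grip(20,30);st("grip")
if get_obs()["grip_width"]>24:
    arc(np.linspace(2.62,0,12)[1:]);arc([-.06,-.12],speed=40);st()
E
```

```text
rel 21.7 [ 609.  -172.9  109. ] [-180.    -0.   -72.9] F [-0.4 -1.   0.7] M [ 0.01 -0.05 -0.  ] 46.1
 25.5 [ 539.6 -290.8   52.9] [179.9  -5.   17.1] F [-0.5 -0.3 -0.4] M [-0.03  0.05 -0.03] 52.2
grip 25.8 [ 540.3 -290.6   53.3] [179.9  -5.1  17.2] F [2.6 2.  3.8] M [ 0.31 -0.36  0.51] 27.8
2.38 26.2 F [4.5 2.2 0.5] 27.4
2.14 26.7 F [ 5.1  2.  -0.5] 27.6
1.91 27.1 F [ 4.8  1.7 -2.6] 27.6
1.67 27.6 F [ 4.4  1.  -1.7] 27.8
1.43 28.0 F [ 2.6 -0.5  0.7] 27.7
1.19 28.4 F [-1.9 -1.2  4.6] 27.5
0.95 28.9 F [-3.4 -1.1  6.9] 27.5
0.71 29.3 F [-4.5  0.6  5.7] 27.6
0.48 29.7 F [-4.9  2.   4.4] 27.6
0.24 30.1 F [-6.1  1.8  3.3] 27.8
0.0 30.6 F [-6.   2.7  3. ] 27.5
-0.06 30.8 F [-6.   3.   2.9] 27.3
-0.12 31.1 F [-5.7  3.2  3.4] 27.4
 31.1 [ 479.3 -112.1   49.2] [-179.7    0.5   17.1] F [-5.7  3.2  3.4] M [0.22 0.62 0.34] 27.4
```

The stop has not been felt yet, so I keep going until force rises.

```bash
python3 - <<'E'
from h import *
for v in np.arange(-.17,-.4,-.05):
    arc([v],speed=40)
    if get_obs()["wrist_force"][2]>14: break
st()
grip(52);p=get_obs()["tcp_pos"];move_l(p+[0,0,120],speed=150)
goto([350,-420,300],[180,0,-40]);st()
a=get_image("scene")[:,:,::-1];b=get_image("top")[:,:,::-1]
cv2.imwrite("pics/f.png",np.hstack([cv2.resize(a[215:285,285:385],(400,280),interpolation=2),cv2.resize(b[150:234,335:419],(400,280),interpolation=2)]))
for c in("scene","top"):
    get_image(c)
    for n in ("lever_knob","nut_grip"):
        print(c,n,[(round(d["score"],2),np.round(d["extent"],1)) for d in spot_in(n,c)[:2]])
print(proj("scene",knob(0)[0]),proj("top",knob(0)[0]))
E
```

```text
-0.17 31.4 F [-5.8  3.1  3.7] 27.7
-0.22 31.7 F [-14.2   5.   21.5] 27.3
 31.7 [ 479.2 -111.6   42.9] [-179.7    0.8   17.1] F [-14.2   5.   21.5] M [0.52 1.89 0.26] 27.3
 34.3 [ 350.4 -418.8  298.9] [-1.799e+02  1.000e-01 -3.990e+01] F [-0.4 -0.   0.3] M [ 0.06 -0.    0.03] 51.6
scene lever_knob [(0.69, array([314.1, 254.6,  44.9,  39.5]))]
scene nut_grip [(0.35, array([378. , 296.7,  14.4,  17.6]))]
top lever_knob [(0.62, array([363.2, 213.7,  31.9,  27.3]))]
top nut_grip [(0.6, array([365.8, 176.9,  12.6,  21.6]))]
[299.21487406 239.55420885] [350.23805411 220.0410827 ]
```

View pics/f.png

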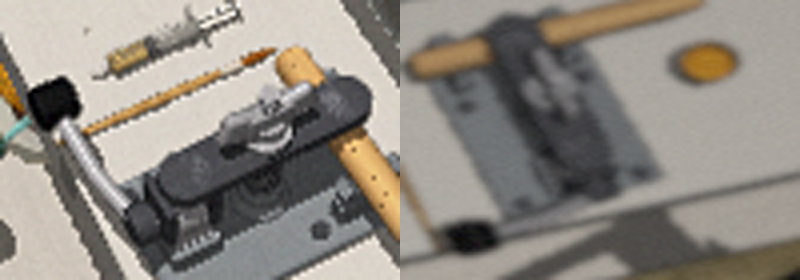

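The knob is back at scene (299,240) and top (349,221), the same as at the start. One numeric check of the wing direction before handing in.

```bash
python3 - <<'E'
from h import *
for c in("top","scene"):
    get_image(c)
    g=lambda v:np.degrees(np.arctan2(*(proj(c,w(P,(31*np.cos(v),-31*np.sin(v),113)))-proj(c,w(P,(-31*np.cos(v),31*np.sin(v),113))))[::-1])).round(1)
    print(c,"pred",[(v,g(v)) for v in(-.2,-.1,0,.1,.2)])
    for n in("nut_grip","wing_nut"):
      for d in regions_of(n,c)[:2]:
        y,x=np.nonzero(d["region"]);vv=np.linalg.eigh(np.cov(x,y))[1][:,-1];print(n,round(d["score"],2),np.round(d["extent"]),len(x),np.degrees(np.arctan2(vv[1],vv[0])).round(1))
a=get_image("scene")[:,:,::-1]
cv2.imwrite("pics/g.png",cv2.resize(a[225:265,330:385],(770,560),interpolation=cv2.INTER_CUBIC))
E
```

```text
top pred [(-0.2, np.float64(-123.0)), (-0.1, np.float64(-117.3)), (0, np.float64(-111.5)), (0.1, np.float64(-105.7)), (0.2, np.float64(-99.8))]
nut_grip 0.59 [367. 177.  14.  24.] 143 68.2
wing_nut 0.64 [366. 175.  13.  24.] 124 69.5
scene pred [(-0.2, np.float64(-35.5)), (-0.1, np.float64(-29.8)), (0, np.float64(-24.4)), (0.1, np.float64(-19.1)), (0.2, np.float64(-14.0))]
nut_grip 0.46 [349. 246.  25.  18.] 240 153.2
nut_grip 0.21 [325. 111.  21.  33.] 377 91.0
wing_nut 0.63 [354. 246.  21.  19.] 232 149.6
```

View pics/g.png

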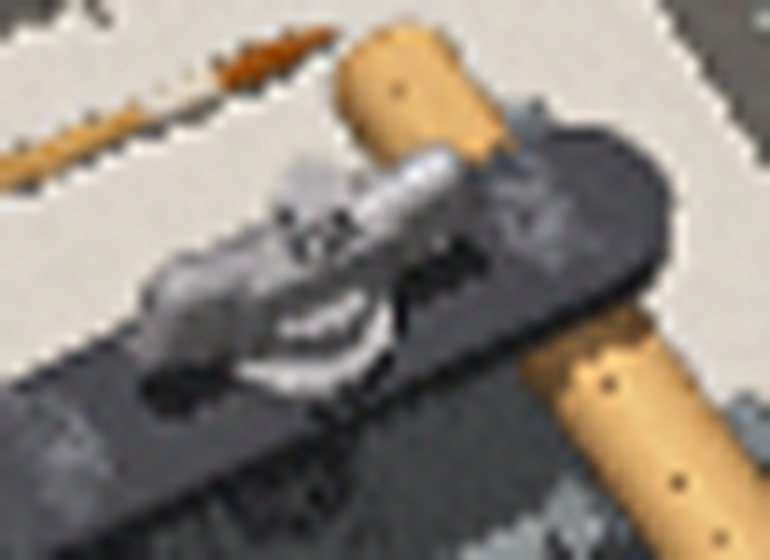

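The top view gives a wing direction of 68–69.5°, against 68.5° predicted for nut angle 0. In the crop the wings run parallel to the strap, so I hand in.

```bash
python3 -c "
from h import *
st();sign_off()"
```

```text
35.1 [ 350. -420.  300.] [180.  -0. -40.] F [0.3 0.7 0. ] M [ 0.02 -0.03 -0.02] 52.2
the job is handed in; nothing more can be done
```

I flipped the lever fully open, turned the wing nut about 61° clockwise until its wings lay in line with the strap, and flipped the lever back to closed. The job was handed in at about 35 s with the arm clear. I did not measure the pad's pressure on the perch directly.

- **Lever:** I felt the stop both ways, at about 10 N when open and 21 N when closed. The closed knob is back at its starting pixels in both cameras, within about 1 px.
- **Wing nut, first grip:** it read 21 mm instead of the expected 14 mm, probably because the fingertips had caught the hub.
- **Wing nut, second grip:** I gripped again higher up, in line with the strap, and it read 13.3 mm, flush on the wings.
- **Wing nut, camera check:** the top camera agrees with zero nut angle to within about 0.02 rad. In the scene camera the network's outline, which takes in the hub, came out 2–6° off (0.04–0.1 rad), but by eye the wings look parallel to the strap.
- **Other things:** the perch, brush, syringe and cup look unmoved in the last pictures. The bowl, jar and nest were not in the last crops, but the gripper never went near them. The highest wrist force I read was about 26 N.

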